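# Check a brake caliper's pad gap with a blade gauge

### The arm

A 7-joint arm with a two-finger parallel gripper is mounted at the origin on the work surface. World frame = base frame: x ahead of the robot, y to its left, z up, the work surface at z = 0. Lengths are in m, angles in rad, forces in N, time in s.
With the tool pointing down it reaches from about 0.425 to 0.825 m from the base axis. Payload 3.6 kg.
Tool frame: the origin (TCP) lies at the very end of the fingers, on their centre line; the grasp point (between the pads) lies 19 mm behind it (manip.hold_point_z is the distance from the TCP to the grasp point, in m); z points along the fingers, y is the line along which they close (so a half turn about z gives the same grasp; the last joint's range is limited). The gripper opens to 93 mm and grips with 3 to 60 N. Pads are 15 mm wide; open, the fingers measure 128 mm over their backs; the gripper's body (75 mm by 188 mm) begins 65 mm behind the grasp point.
Start: joints at [1.117, 0.615, -0.013, 1.423, 0.008, 1.103, -0.04], TCP at [0.27, -0.591, 0.219] pointing down, gripper open.
Joint ranges: [-3.12, 3.12], [-0.3, 2.06], [-1.34, 1.32], [0.26, 2.42], [-1.36, 4.5], [0.01, 1.98], [-2.84, 2.84]. Speed limits (rad/s): [2.79, 2.79, 3.14, 3.14, 3.14, 3.14, 3.14].

### API

Orientations are given as a unit quaternion [w, x, y, z].
In Python, from cell import manip gives the robot as it stands.
- The arm moves only by the tool move_arm, never from a script. Its arguments are lists of equal length, an entry for each row: "xyz": the shift along the tool's x, y, z in units of 0.8 m (1.0 is 0.8 m), a list of three; "spin": the turn about the tool's z in units of 180 degrees (1.0 is 180 degrees). In form: {"xyz": [[tx, ty, tz], ...], "spin": [spin, ...]}. A call has 1 to 20 rows; each row is the pose to reach, as a shift and turn from the pose commanded when the call began, along the tool's axes at that moment, turning the shorter way round; what a row does not reach only later rows make up. A row lasts 1/12 s, in which the tool goes at most 41.7 mm and 7.16 degrees, less where a joint would pass 70% of its speed; a pose out of reach is approached as far as the arm can. A call with a number of a shift or a turn outside -1 to 1 is refused whole. A call with a gripper value outside its range is refused whole. "hand" is the closure, from 0 (fully open) to 1 (shut), set as the call begins (left out, the last holds). The fingers move at their own pace and stop on an object; the grip force is fixed at half the most. Time passes only in rows, so rows that repeat a pose let the fingers close. It gives the time, the measured TCP pose, the force, the opening and the grip force at its end, in the units of the state.
- manip.sense(): the state, without advancing time (a new reading comes with each control period).
- manip.read_camera(name): name is "scene" or "top" or "wrist"; returns the picture (384x512x3 uint8, red, green, blue); there is no depth.
- manip.camera_params(name): a dict with "fx", "fy", "cx", "cy" (pixels), "world_to_cam" (4x4, takes a point from world to camera coordinates); the wrist camera has in their place "tool_from_camera" (4x4, takes a point from camera to tool coordinates, whose origin is the TCP and whose axes are the flange's). Camera axes: x right, y down, z forward; pixel columns grow to the right and rows downward; lengths in m; the calibration is good to about 2 mm. A picture is of the moment at which its call begins: read the wrist's pose just before it. camera_params takes no time and is no camera call.
- manip.sign_off(): hands the job in; it is judged then, once.
The state is a dict: "time": time; "joint_pos": joint angles; "qd": joint speeds; "joint_efforts": joint torques, N m; "eef_pos": TCP position; "ee_rot": TCP orientation; "contact_force": force on the tool from outside, world axes, zero at the start; "ft_torque": the same for the moment, N m; "finger_gap": opening from 0.0 (shut) to 1.0 (fully open); "gripper_force": force on a finger pad.
Only numpy, scipy, OpenCV 4.12 (cv2) and the standard library are available. Lean on these libraries where they do the work, as an engineer would, in place of code of your own. Each camera call takes 0.05 s, during which the arm holds its last target. There are 200 camera calls.

### The job

Check the pad gap of the brake caliper bolted to the steel plate: of the two blade gauges on the bench take the one with the narrower blade, slide its blade flat into the gap under the upper pad until its cross-bar stop meets the caliper's face, and leave it there, lying flat on the plate. Leave the broad gauge where it lies.

Things in the scene. Friction and masses are not known exactly. Their poses are not given: they have to be found in the camera images.
- gauge: Narrow aluminium blade gauge, 140 g, flat on the bench. Origin: underside, below the handle's centre; x along the blade to its tip, z up. Blade 6 thick, 36 wide, from x=-20 to +135. Upright black handle 30 (x) by 20 (y, grasp width), top at z=61. Stop bar across the blade, 60 wide, z=6 to 18, front face at x=+78: so 57 mm of blade enters the gap.
- gauge_tip (a point): Middle of the narrow gauge's blade end, on its underside: 135 mm ahead of the gauge's origin.
- gauge_stop (a point): Point on the narrow gauge's underside right below the front face of its stop bar: 78 mm ahead of its origin. Meets gap_mouth when the gauge is fully in.
- broad_gauge: The other gauge, to be left alone: same shape, but its blade is 62 wide (too broad for the gap) and its stop bar 74 wide. Same origin and axes.
- caliper: Fixed steel plate 240 (x) by 140, 20 thick, a grey brake caliper on its rear half: x=0 to 105, 130 wide, top at z=92; front half bare to x=-120. Origin: plate's underside, below the middle of the caliper's front face; x points into the gap, z up. The gap: a level slot between plate top and upper pad, 46 wide, 11 high, 85 deep, open only at the front face.
- gap_mouth (a point): Middle of the gap's mouth at the caliper's front face, at the level of the plate's top (20 mm above the bench). x points into the gap, z up.
Not all that is in view belongs to the job. Leave any green look-alike of the gauge alone.

How it is judged:
At the end, for the whole second after the job is handed in: The narrow gauge's blade lies in the gap, its stop bar within 4 mm of the caliper's face, its tip within 8 mm of the gap's centre line and lying on the plate (less than 5 mm above it), the gauge level within 0.06 rad and at rest; the broad gauge has not been moved by more than 30 mm (x of gauge_stop in the frame of gap_mouth between -0.004 and 0.004 m and y of gauge_tip in the frame of gap_mouth between -0.008 and 0.008 m and z of gauge_tip in the frame of gap_mouth between -0.003 and 0.005 m and angle between gauge's own z axis and vertical below 0.06 rad and linear speed of gauge below 0.02 m/s and distance of broad_gauge from where it was at the start of the episode below 0.03 m); the robot touches nothing.
It fails at once if the broad gauge was moved more than 30 mm (distance of broad_gauge from where it was at the start of the episode above 0.03 m).
It also fails if it takes over 40 s, if anything falls off the work surface, if the arm or the gripper's body presses on something with over 40 N, if the wrist force passes 120 N, or if a joint passes its speed limit or range.

## Working session

There is one attempt and no reset: what is moved stays moved. The work goes in short steps, Python scripts to look and compute and a tool call to move; the robot and the scene stay as the last step left them, time stands still between calls to the robot, and variables do not carry over. Pictures are saved under pics/ and viewed, at most 10 in all, crops included, and the job is handed in when it is done.

Besides the shell and the picture viewer there is one more tool, called after ">>>" as name([rows], argument=value, ...), one row to a line, values as JSON. move_arm: Moves the arm, as the interface text tells. Its arguments: {"type":"object","properties":{"xyz":{"type":"array"},"spin":{"type":"array"},"hand":{"type":"number"}},"required":["xyz","spin"]}

```bash
mkdir -p pics; ls; python3 - <<'E'
from cell import manip
import cv2, numpy as np
s=manip.sense(); print(s['time'],s['eef_pos'],s['ee_rot'],manip.hold_point_z)
for n in ['scene','top']:
    cv2.imwrite(f'pics/{n}0.png',manip.read_camera(n)[:,:,::-1])
    p=manip.camera_params(n); print(n,{k:np.round(v,3).tolist() for k,v in p.items()})
print(manip.camera_params('wrist'))
E
```

```text
pics
0.0 [ 0.26938024 -0.59070371  0.21751104] [-1.21955560e-03  9.77196532e-01  2.12333176e-01 -2.69914740e-04] 0.0188
scene {'fx': 366.374, 'fy': 366.374, 'cx': 256.763, 'cy': 190.076, 'world_to_cam': [[-0.442, 0.897, -0.01, 0.097], [0.623, 0.299, -0.723, -0.291], [-0.645, -0.326, -0.691, 1.638], [0.0, 0.0, 0.0, 1.0]]}
top {'fx': 367.78, 'fy': 367.78, 'cx': 262.734, 'cy': 191.07, 'world_to_cam': [[-0.022, -0.999, -0.026, 0.158], [-0.994, 0.025, -0.109, 0.488], [0.11, 0.024, -0.994, 1.11], [0.0, 0.0, 0.0, 1.0]]}
{'fx': 296.5466216809854, 'fy': 296.5466216809854, 'cx': 251.54176446886413, 'cy': 190.86812704860694, 'tool_from_camera': array([[ 5.63837337e-04, -9.54321271e-01, -2.98781849e-01,
         8.27671099e-02],
       [ 9.99997864e-01, -5.60330862e-05,  2.06608836e-03,
         3.09034789e-04],
       [-1.98845373e-03, -2.98782376e-01,  9.54319201e-01,
        -1.65672469e-01],
       [ 0.00000000e+00,  0.00000000e+00,  0.00000000e+00,
         1.00000000e+00]])}
```

View pics/top0.png

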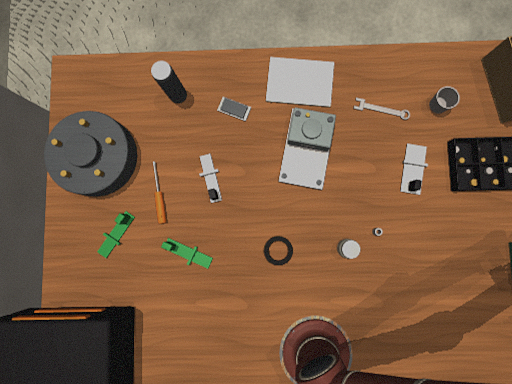

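View pics/scene0.png

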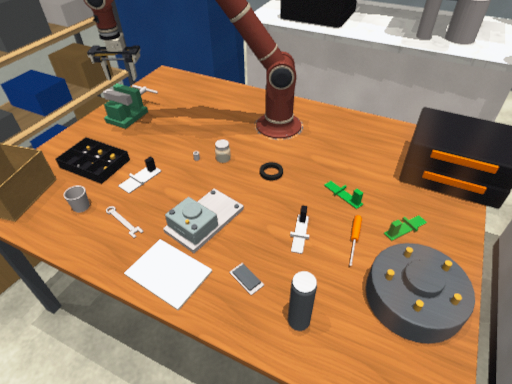

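The top view shows the narrow gauge at about (210,178), with its handle at (213,195) and its tip at (206,155). The broad gauge is at (414,170) and the caliper at (311,130), with its bare plate at (303,168) facing the robot. The scene view agrees: narrow gauge at (300,230), caliper at (195,215). Both green items are decoys.

```bash
cat > h.py <<'E'
from cell import manip
import cv2, numpy as np
from scipy.spatial.transform import Rotation as R
def cam(n, s=None):
    """camera matrix params and cam->world 4x4"""
    p=manip.camera_params(n)
    if n=='wrist':
        T=np.eye(4); q=s['ee_rot']; T[:3,:3]=R.from_quat(np.r_[q[1:],q[0]]).as_matrix(); T[:3,3]=s['eef_pos']
        T=T@p['tool_from_camera']
    else: T=np.linalg.inv(p['world_to_cam'])
    return p,T
def ray(c,uv):
    p,T=c; d=T[:3,:3]@np.array([(uv[0]-p['cx'])/p['fx'],(uv[1]-p['cy'])/p['fy'],1]); return T[:3,3],d/np.linalg.norm(d)
def plane(c,uv,z):
    o,d=ray(c,uv); return o+d*(z-o[2])/d[2]
def tri(c1,u1,c2,u2):
    A=np.zeros((3,3));b=np.zeros(3); L=[]
    for c,u in((c1,u1),(c2,u2)):
        o,d=ray(c,u); P=np.eye(3)-np.outer(d,d); A+=P;b+=P@o; L.append((o,P))
    x=np.linalg.solve(A,b); return x,[np.linalg.norm(P@(x-o)) for o,P in L]
def proj(c,X):
    p,T=c; q=np.linalg.inv(T)@np.r_[X,1]; return np.array([p['fx']*q[0]/q[2]+p['cx'],p['fy']*q[1]/q[2]+p['cy']])
def shift(s,target):
    """tool-frame shift in 0.8 m units to bring TCP to target"""
    q=s['ee_rot']; return R.from_quat(np.r_[q[1:],q[0]]).as_matrix().T@(np.array(target)-s['eef_pos'])/0.8
def toolx(s):
    q=s['ee_rot']; v=R.from_quat(np.r_[q[1:],q[0]]).as_matrix(); return np.degrees(np.arctan2(v[1,0],v[0,0])),v.round(3).tolist()
E
python3 - <<'E'
from h import *
c=cam('top'); s=manip.sense()
for n,uv,z in [('handle',(213,195),.06),('tip',(206,155),.006),('stopbar',(210,173),.018),('plate front',(303,187),.02),('mouth',(309,151),.02),('bhandle',(415,185),.06),('btip',(415,145),.006)]:
    print(n,plane(c,uv,z).round(3))
print(toolx(s))
print(shift(s,[.38,.09,.3]),np.linalg.norm(shift(s,[.38,.09,.3]))*.8)
E
```

```text
handle [0.48  0.296 0.06 ]
tip [0.615 0.326 0.006]
stopbar [0.555 0.312 0.018]
plate front [0.502 0.021 0.02 ]
mouth [ 0.616 -0.002  0.02 ]
bhandle [ 0.495 -0.309  0.06 ]
btip [ 0.629 -0.339  0.006]
(np.float64(24.51393876806979), [[0.91, 0.415, -0.001], [0.415, -0.91, 0.002], [-0.0, -0.002, -1.0]])
[ 0.47889633 -0.7171368  -0.10135879] 0.6946195449126842
```

>>> move_arm([
  [0.54, -0.58, -0.1],
  [0.54, -0.58, -0.1],
  [0.54, -0.58, -0.1],
  [0.54, -0.58, -0.1],
  [0.54, -0.58, -0.1],
  [0.54, -0.58, -0.1],
  [0.54, -0.58, -0.1],
  [0.54, -0.58, -0.1],
  [0.54, -0.58, -0.1],
  [0.54, -0.58, -0.1],
  [0.54, -0.58, -0.1],
  [0.54, -0.58, -0.1],
  [0.54, -0.58, -0.1],
  [0.54, -0.58, -0.1],
  [0.54, -0.58, -0.1],
  [0.54, -0.58, -0.1],
  [0.54, -0.58, -0.1],
  [0.54, -0.58, -0.1],
  [0.54, -0.58, -0.1],
  [0.54, -0.58, -0.1],
], spin=[0.15, 0.15, 0.15, 0.15, 0.15, 0.15, 0.15, 0.15, 0.15, 0.15, 0.15, 0.15, 0.15, 0.15, 0.15, 0.15, 0.15, 0.15, 0.15, 0.15], hand=0)

```text
time: 1.77
eef_pos: [0.4696, 0.008, 0.2983]
ee_rot: [0.0, 1.0, -0.023, -0.001]
contact_force: [0.3, -0.3, -0.1]
finger_gap: 0.998
gripper_force: 0.0
```

```bash
python3 - <<'E'
from h import *
s=manip.sense(); im=manip.read_camera('wrist'); s2=manip.sense()
print(s['time'],s['eef_pos'],s2['eef_pos'],abs(s['qd']).max(),toolx(s)[0])
import pickle; pickle.dump((s,im),open('w1.pkl','wb'))
cv2.imwrite('pics/w1.png',cv2.resize(im[:,:,::-1],(768,576),interpolation=cv2.INTER_CUBIC))
E
```

```text
1.7667 [0.46960591 0.00798411 0.29832923] [0.46969281 0.00810426 0.29842501] 0.00608113603731814 -2.6921257494118813
```

View pics/w1.png

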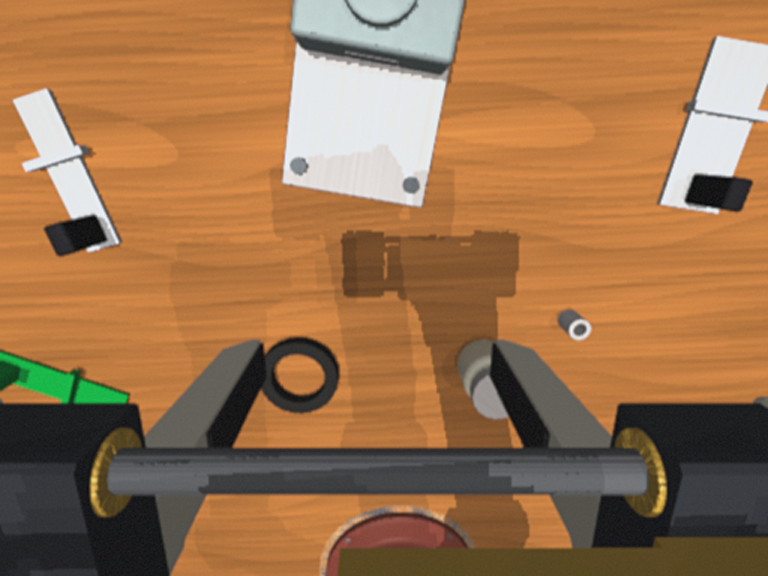

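The wrist view (1.5x scale) shows the plate's front corners at (283,184) and (423,206). The caliper face foot runs from (297,45) to (448,77). The narrow gauge is at left, handle (80,233) and tip (30,95), and the broad one at right. I'll take a second viewpoint for height.

>>> move_arm([
  [0, -0.24, 0],
  [0, -0.24, 0],
  [0, -0.24, 0],
  [0, -0.24, 0],
  [0, -0.24, 0],
  [0, -0.24, 0],
  [0, -0.24, 0],
  [0, -0.24, 0],
], spin=[0, 0, 0, 0, 0, 0, 0, 0])

```text
time: 2.48
eef_pos: [0.4789, 0.1995, 0.2984]
ee_rot: [0.001, 1.0, -0.023, -0.0]
contact_force: [-0.4, 0.2, 1.2]
finger_gap: 1.002
gripper_force: 0.0
```

```bash
python3 - <<'E'
from h import *
s=manip.sense(); im=manip.read_camera('wrist')
print(s['time'],s['eef_pos'],abs(s['qd']).max(),toolx(s)[0])
import pickle; pickle.dump((s,im),open('w2.pkl','wb'))
cv2.imwrite('pics/w2.png',cv2.resize(im[:,:,::-1],(768,576),interpolation=cv2.INTER_CUBIC))
E
```

```text
2.4833 [0.47893414 0.19952867 0.29843383] 0.017250779149879516 -2.664846009203331
```

View pics/w2.png

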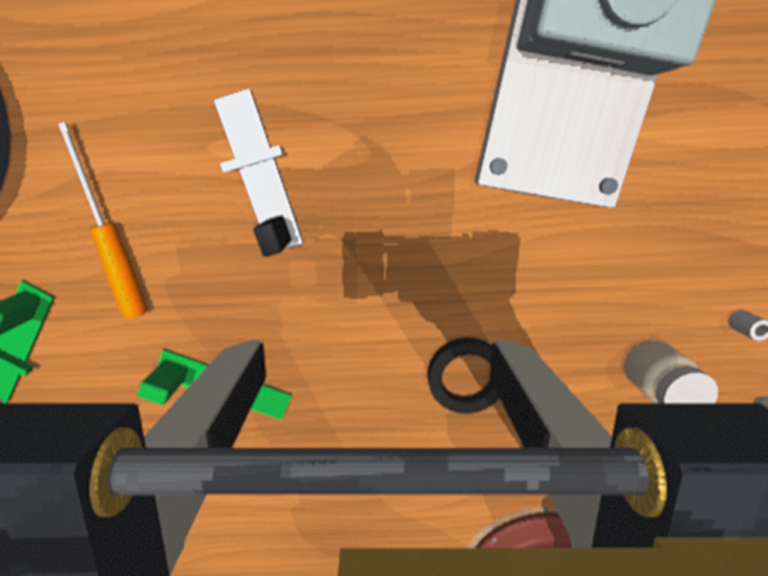

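```bash
cat >> h.py <<'E'
def edge(im,a,b,w=4):
    """refine line near a-b (full-res px) by strongest grey gradient; returns homogeneous line"""
    g=cv2.GaussianBlur(im[:,:,2],(3,3),0).astype(np.float32); a,b=np.float64(a),np.float64(b)   # blue: wood dark, metal bright
    t=(b-a)/np.linalg.norm(b-a); n=np.array([-t[1],t[0]]); o=np.arange(-w,w+.01,.25); pts=[]
    for f in np.linspace(.08,.92,40):
        q=a+f*(b-a)+o[:,None]*n
        v=cv2.remap(g,q[:,0].astype(np.float32)[None],q[:,1].astype(np.float32)[None],cv2.INTER_LINEAR)[0]
        d=abs(np.gradient(v)); 
        if d.max()>2: k=d.argmax(); m=slice(max(k-4,0),k+5); pts.append(a+f*(b-a)+n*(o[m]*d[m]).sum()/d[m].sum())
    vx,vy,x,y=cv2.fitLine(np.float32(pts),cv2.DIST_HUBER,0,.1,.001).ravel()
    return np.cross([x,y,1],[x+vx,y+vy,1])
def meet(l,m): p=np.cross(l,m); return p[:2]/p[2]
E
cat > m.py <<'E'
from h import *
import pickle
L={}
E1={'pf':((283,184),(423,206)),'pl':((284,180),(295,70)),'pr':((424,203),(446,88)),'fo':((302,48),(446,77)),
 'gt':((14,100),(47,89)),'gl':((14,100),(38,152)),'gr':((47,89),(73,143)),'gl2':((52,172),(74,214)),'gr2':((82,160),(117,238))}
E2={'pf':((479,183),(615,207)),'pl':((479,180),(512,60)),'pr':((616,204),(652,88)),'fo':((523,52),(652,80)),
 'gt':((215,99),(248,90)),'gl':((215,99),(233,152)),'gr':((248,90),(267,147)),'gl2':((241,170),(257,217)),'gr2':((270,160),(299,240))}
C={};K={}
for i,E in ((1,E1),(2,E2)):
    s,im=pickle.load(open(f'w{i}.pkl','rb')); C[i]=cam('wrist',s)
    l={k:edge(im,(np.array(a)+.5)/1.5-.5,(np.array(b)+.5)/1.5-.5) for k,(a,b) in E.items()}
    K[i]={'pfl':meet(l['pf'],l['pl']),'pfr':meet(l['pf'],l['pr']),'fol':meet(l['fo'],l['pl']),'for':meet(l['fo'],l['pr']),'tl':meet(l['gt'],l['gl']),'tr':meet(l['gt'],l['gr'])}
    for k,lab in(('gl','gl'),('gl2','gl2'),('gr','gr'),('gr2','gr2')):
        # heading of edge on its plane
        u=[meet(l[k],np.cross([*((np.array(p)+.5)/1.5-.5),1],[*((np.array(p)+.5)/1.5-.5+[1,0]),1])) for p in E[k]]
        P=[plane(C[i],x,.006) for x in u]; d=P[0]-P[1]; d=d if d[0]>0 else -d; print(i,k,np.degrees(np.arctan2(d[1],d[0])).round(2), P[0][:2].round(4),P[1][:2].round(4))
X={}
for k in K[1]:
    X[k],e=tri(C[1],K[1][k],C[2],K[2][k]); print(k,K[1][k].round(1),K[2][k].round(1),X[k].round(4),np.round(e,4))
    z=.006 if k in('tl','tr') else .02
    print('   planes',plane(C[1],K[1][k],z).round(4)[:2],plane(C[2],K[2][k],z).round(4)[:2])
E
python3 m.py
```

```text
1 gl 13.53 [0.6116 0.3479] [0.5636 0.3363]
1 gl2 13.55 [0.5443 0.3316] [0.5021 0.3215]
1 gr 13.6 [0.6195 0.3118] [0.5704 0.2999]
1 gr2 13.69 [0.5542 0.2963] [0.475 0.277]
2 gl 13.49 [0.6131 0.3484] [0.5642 0.3367]
2 gl2 13.39 [0.5469 0.3326] [0.4995 0.3213]
2 gr 13.61 [0.6194 0.3122] [0.5672 0.2995]
2 gr2 13.54 [0.5548 0.2969] [0.4735 0.2773]
pfl [187.4 121.9] [318.  122.4] [0.5235 0.0978 0.0186] [0. 0.]
   planes [0.5236 0.0975] [0.5236 0.0981]
pfr [280.7 138. ] [409.3 138.5] [ 0.4939 -0.0384  0.02  ] [0. 0.]
   planes [ 0.4939 -0.0384] [ 0.4939 -0.0384]
fol [196.4  34.3] [339.3  31.8] [0.6394 0.0724 0.0214] [0.0019 0.0019]
   planes [0.6377 0.0726] [0.6416 0.0718]
for [297.6  52.7] [437.5  51.6] [ 0.6099 -0.0634  0.0206] [0.0011 0.0011]
   planes [ 0.6088 -0.0634] [ 0.6111 -0.0638]
tl [ 7.5 65.8] [141.8  66.2] [0.6126 0.3485 0.0055] [0.0001 0.0001]
   planes [0.6125 0.3481] [0.6127 0.3483]
tr [30.8 58.1] [165.8  58.3] [0.6214 0.313  0.0049] [0.0002 0.0002]
   planes [0.621  0.3122] [0.6215 0.3127]
```

```bash
cat > k.py <<'E'
from m import *
h=np.radians(13.55); d=np.array([np.cos(h),np.sin(h),0]); n=np.array([-d[1],d[0],0])
tip=(X['tl']+X['tr'])/2; G=tip-.135*d; G[2]=0; print('gauge org',G.round(4))
hp={}
for i,rc in ((1,(26,135,80,175)),(2,(165,135,205,175))):
    s,im=pickle.load(open(f'w{i}.pkl','rb')); x0,y0,x1,y1=rc
    m=np.zeros(im.shape[:2],np.uint8); m[y0:y1,x0:x1]=(im[y0:y1,x0:x1].max(2)<55)*255
    c=max(cv2.findContours(m,0,cv2.CHAIN_APPROX_NONE)[0],key=cv2.contourArea).reshape(-1,2)
    hp[i]=[c[(c@np.array(v)).argmax()] for v in((-1,1),(-1,-.2),(.3,1))]
    print(i,len(c),c.min(0),c.max(0),[proj(C[i],G+a*d+b*n+[0,0,.061]).round(1).tolist() for a in(-.015,.015) for b in(-.01,.01)])
for a,b in zip(hp[1],hp[2]): print(a,b,[np.round(v,4) for v in tri(C[1],a,C[2],b)])
print('screwdr',plane(C[2],(105/1.5,235/1.5),.02),plane(C[2],(145/1.5,300/1.5),.02))
s=manip.sense(); print(shift(s,G+[0,0,.12]),shift(s,G+[0,0,.026]),'spin',-(13.55-toolx(s)[0])/180)
E
python3 k.py | tail -9
```

```text
planes [0.621  0.3122] [0.6215 0.3127]
gauge org [0.4858 0.2991 0.    ]
1 94 [ 31 144] [ 70 169] [[50.1, 167.6], [37.1, 171.5], [39.6, 146.8], [26.4, 150.9]]
2 103 [172 145] [193 169] [[188.3, 167.9], [174.8, 171.8], [180.8, 147.2], [167.0, 151.3]]
[ 38 168] [176 169] [array([0.4732, 0.3032, 0.0605]), array([0.0005, 0.0005])]
[ 31 152] [172 151] [array([0.4974, 0.3052, 0.0624]), array([0.0009, 0.0009])]
[ 52 166] [186 167] [array([0.4726, 0.292 , 0.0477]), array([0.0005, 0.0005])]
screwdr [0.4902197  0.47161471 0.02      ] [0.41963801 0.44537652 0.02      ]
[ 0.00245001 -0.12558905  0.22297434] [ 0.00245344 -0.12578563  0.34047418] spin -0.09042933976028637
```

>>> move_arm([
  [0.002, -0.126, 0.2],
  [0.002, -0.126, 0.2],
  [0.002, -0.126, 0.2],
  [0.002, -0.126, 0.2],
  [0.002, -0.126, 0.2],
  [0.002, -0.126, 0.2],
  [0.002, -0.126, 0.2],
  [0.002, -0.126, 0.2],
  [0.002, -0.126, 0.2],
  [0.002, -0.126, 0.23],
  [0.002, -0.126, 0.26],
  [0.002, -0.126, 0.29],
  [0.002, -0.126, 0.32],
  [0.002, -0.126, 0.34],
  [0.002, -0.126, 0.34],
  [0.002, -0.126, 0.34],
], spin=[-0.09, -0.09, -0.09, -0.09, -0.09, -0.09, -0.09, -0.09, -0.09, -0.09, -0.09, -0.09, -0.09, -0.09, -0.09, -0.09], hand=0.3)

```text
time: 3.87
eef_pos: [0.4855, 0.3017, 0.0277]
ee_rot: [0.0, 0.993, 0.119, 0.001]
contact_force: [0.6, -0.1, 0.5]
finger_gap: 0.7
gripper_force: 0.0
```

>>> move_arm([
  [0, 0, 0],
  [0, 0, 0],
  [0, 0, 0],
  [0, 0, 0],
  [0, 0, 0],
  [0, 0, 0],
  [0, 0, 0],
  [0, 0, 0],
], spin=[0, 0, 0, 0, 0, 0, 0, 0], hand=1)

```text
time: 4.53
eef_pos: [0.4845, 0.3022, 0.0268]
ee_rot: [0.0, 0.993, 0.119, -0.0]
contact_force: [-1.0, -0.6, 1.5]
finger_gap: 0.213
gripper_force: 29.9
```

```bash
python3 - <<'E'
from h import *
s=manip.sense(); print({k:np.round(v,4).tolist() for k,v in s.items()},toolx(s))
E
```

```text
{'time': 4.5333, 'joint_pos': [-0.4821, 0.7503, -0.1816, 1.8325, 0.2274, 0.5793, -2.1385], 'qd': [0.0001, 0.0019, -0.0007, -0.0007, -0.0009, 0.0019, 0.0014], 'joint_efforts': [-0.2799, -43.7038, -1.9601, -10.0582, -0.0075, -0.233, 0.0019], 'eef_pos': [0.4845, 0.3022, 0.0268], 'ee_rot': [0.0002, 0.9929, 0.1193, -0.0], 'contact_force': [-1.0126, -0.6134, 1.4876], 'ft_torque': [-0.0656, 0.0497, 0.0055], 'gripper_force': 29.8976, 'finger_gap': 0.2129} (np.float64(13.707426105732877), [[0.972, 0.237, -0.0], [0.237, -0.972, -0.0], [-0.0, 0.0, -1.0]])
```

>>> move_arm([
  [0, 0, -0.03],
  [0, 0, -0.07],
  [0, 0, -0.11],
  [0, 0, -0.13],
  [-0.096, 0.317, -0.13],
  [-0.096, 0.317, -0.13],
  [-0.096, 0.317, -0.13],
  [-0.096, 0.317, -0.13],
  [-0.096, 0.317, -0.13],
  [-0.096, 0.317, -0.13],
  [-0.096, 0.317, -0.13],
  [-0.096, 0.317, -0.13],
  [-0.096, 0.317, -0.13],
  [-0.096, 0.317, -0.13],
  [-0.096, 0.317, -0.13],
  [-0.096, 0.317, -0.13],
], spin=[0, 0, 0, 0, 0.03, 0.06, 0.09, 0.12, 0.144, 0.144, 0.144, 0.144, 0.144, 0.144, 0.144, 0.144])

```text
time: 5.87
eef_pos: [0.47, 0.0398, 0.1306]
ee_rot: [-0.0, 0.995, -0.105, -0.0]
contact_force: [0.1, -0.1, -1.6]
finger_gap: 0.215
gripper_force: 29.9
```

```bash
python3 - <<'E'
from h import *
s=manip.sense(); im=manip.read_camera('wrist')
print(s['time'],s['eef_pos'],abs(s['qd']).max(),toolx(s)[0],s['finger_gap'])
import pickle; pickle.dump((s,im),open('w3.pkl','wb'))
cv2.imwrite('pics/w3.png',cv2.resize(im[:,:,::-1],(768,576),interpolation=cv2.INTER_CUBIC))
E
```

```text
5.8667 [0.47000628 0.03980516 0.13060497] 0.008226195262490297 -12.015335111745241 0.2151071554135267
```

View pics/w3.png

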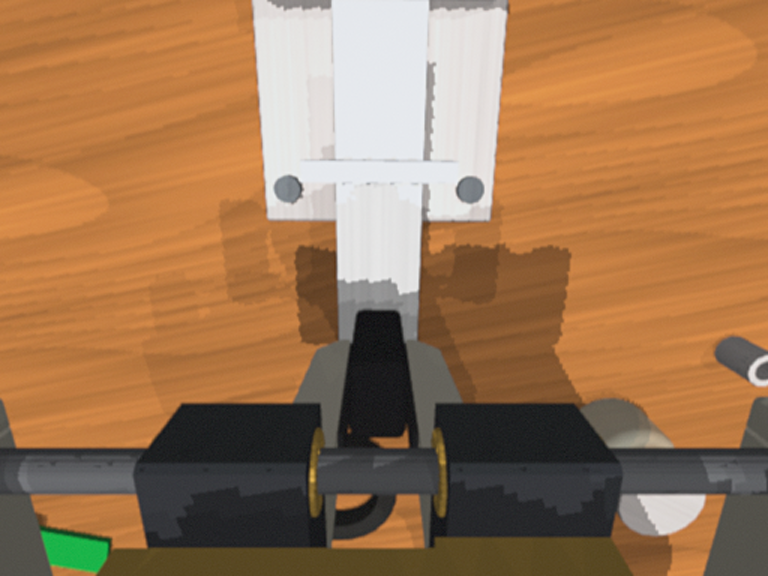

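The gauge is held with its blade pointing at the caliper. In the 1.5x view the blade edges are at about x=335 and x=425 px, the stop bar runs along row 160, and the plate edges are at about x=255–267 and x=507–492.

```bash
python3 - <<'E'
from h import *
import pickle
s,im=pickle.load(open('w3.pkl','rb')); c=cam('wrist',s)
f=lambda p:(np.array(p)+.5)/1.5-.5
zb=s['eef_pos'][2]-.0268
def pts(a,b,z):
    l=edge(im,f(a),f(b),3); out=[]
    for p in(a,b):
        p=f(p); t=f(b)-f(a); q=meet(l,np.cross([*p,1],[*(p+[-t[1],t[0]]),1])); out.append(plane(c,q,z))
    return out
def head(P): d=P[1]-P[0]; d=d if d[0]>0 else -d; return np.degrees(np.arctan2(d[1],d[0]))
bl=pts((337,275),(333,15),zb+.006); br=pts((420,275),(428,15),zb+.006)
bl2=pts((338,275),(337,225),zb+.006); br2=pts((420,275),(422,225),zb+.006)
pl=pts((267,215),(256,20),.02); pr=pts((492,215),(506,25),.02); pf=pts((270,219),(335,219),.02)
sb=pts((305,160),(452,160),zb+.018)
for n,P in dict(bl=bl,br=br,bl2=bl2,br2=br2,pl=pl,pr=pr,pf=pf,sb=sb).items(): print(n,head(P).round(2),P[0].round(4),P[1].round(4))
h=np.radians(-12.3); ax=np.array([np.cos(h),np.sin(h),0]); n=np.array([-ax[1],ax[0],0]); M=np.array([.6255,.0043,0])
for nm,P in dict(bl=bl,br=br,pl=pl,pr=pr,sb=sb,pf=pf,tcp=[s['eef_pos']]).items(): print(nm,[((p-M)@ax*1e3).round(1).item() for p in P],[((p-M)@n*1e3).round(1).item() for p in P])
E
```

```text
bl -12.74 [0.5031 0.0498 0.1098] [0.6003 0.0278 0.1098]
br -12.13 [0.4956 0.0147 0.1098] [ 0.593  -0.0063  0.1098]
bl2 -11.58 [0.503  0.0496 0.1098] [0.5244 0.0452 0.1098]
br2 -12.22 [0.4956 0.0147 0.1098] [0.517  0.0101 0.1098]
pl -12.24 [0.5265 0.0969 0.02  ] [0.6306 0.0743 0.02  ]
pr -12.22 [ 0.4978 -0.0386  0.02  ] [ 0.5996 -0.0607  0.02  ]
pf 77.85 [0.5232 0.0956 0.02  ] [0.5147 0.0561 0.02  ]
sb 77.95 [0.5521 0.0492 0.1218] [ 0.5405 -0.005   0.1218]
bl [-129.3, -29.7] [18.4, 17.6]
br [-129.1, -29.5] [-17.5, -17.2]
pl [-116.5, -10.0] [69.4, 69.5]
pr [-115.6, -11.5] [-69.2, -69.0]
sb [-81.3, -81.0] [28.3, -27.2]
pf [-119.4, -119.3] [67.4, 27.1]
tcp [-159.5] [1.6]
```

>>> move_arm([
  [0, 0, 0.04],
  [0, 0, 0.07],
  [0, 0, 0.09],
  [0, 0, 0.1],
  [0, 0, 0.101],
  [0, 0, 0.101],
  [0, 0, 0.101],
], spin=[0, 0, 0, 0, 0, 0, 0])

```text
time: 6.5
eef_pos: [0.4709, 0.0383, 0.0507]
ee_rot: [-0.0, 0.994, -0.106, 0.001]
contact_force: [0.2, -0.7, -2.5]
finger_gap: 0.215
gripper_force: 29.9
```

>>> move_arm([
  [0.01, 0, 0],
  [0.02, 0, 0],
  [0.03, 0, 0],
  [0.04, 0, 0],
  [0.05, 0, 0],
  [0.06, 0, 0],
  [0.07, 0, 0],
  [0.08, 0, 0],
  [0.09, 0, 0],
  [0.09, 0, 0],
  [0.09, 0, 0],
], spin=[0, 0, 0, 0, 0, 0, 0, 0, 0, 0, 0])

```text
time: 7.42
eef_pos: [0.5406, 0.0226, 0.0497]
ee_rot: [-0.0, 0.994, -0.107, -0.0]
contact_force: [-0.3, 0.1, -0.7]
finger_gap: 0.211
gripper_force: 29.9
```

```bash
python3 - <<'E'
from h import *
s=manip.sense(); im=manip.read_camera('wrist'); sc=manip.read_camera('scene')
print(s['time'],s['eef_pos'],s['contact_force'],toolx(s)[0])
import pickle; pickle.dump((s,im),open('w4.pkl','wb'))
cv2.imwrite('pics/w4.png',np.hstack([cv2.resize(im[:200,120:400,::-1],None,fx=1.4,fy=2*.7),cv2.resize(sc[170:270,130:270,::-1],(392,280))]))
E
```

```text
7.4167 [0.54061893 0.02256004 0.04972606] [-0.34944872  0.08984798 -0.71436148] -12.229093420402053
```

View pics/w4.png

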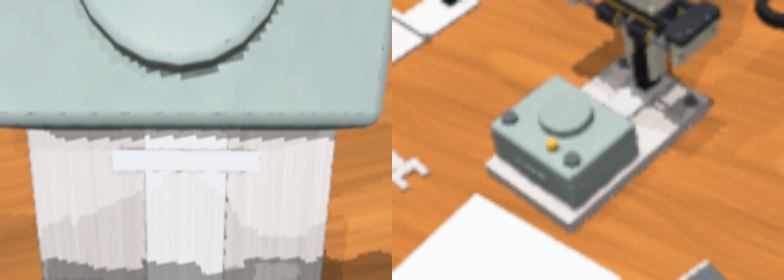

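The blade is in the gap with no contact force; the stop bar is about 9–10 mm from the face (left crop, bar at row 160, face edge at row ~128). Next I push gently until it touches.

>>> move_arm([
  [0.003, 0, 0.001],
  [0.006, 0, 0.002],
  [0.008, 0, 0.0025],
  [0.01, 0, 0.003],
  [0.01, 0, 0.003],
], spin=[0, 0, 0, 0, 0])

```text
time: 7.93
eef_pos: [0.5484, 0.0209, 0.0474]
ee_rot: [0.0, 0.994, -0.106, -0.0]
contact_force: [-0.9, 0.6, -2.1]
finger_gap: 0.212
gripper_force: 29.9
```

>>> move_arm([
  [0.0013, 0, 0],
  [0.0025, 0, 0],
  [0.0025, 0, 0],
], spin=[0, 0, 0])

```text
time: 8.18
eef_pos: [0.5486, 0.0208, 0.0472]
ee_rot: [0.0, 0.994, -0.106, -0.002]
contact_force: [-2.8, 0.4, -0.1]
finger_gap: 0.216
gripper_force: 29.9
```

>>> move_arm([
  [0.0013, 0, 0],
  [0.0025, 0, 0],
  [0.0025, 0, 0],
], spin=[0, 0, 0])

```text
time: 8.43
eef_pos: [0.5487, 0.0206, 0.0472]
ee_rot: [0.0, 0.994, -0.106, -0.004]
contact_force: [-7.7, 1.5, 2.9]
finger_gap: 0.21
gripper_force: 30.0
```

```bash
python3 - <<'E'
from h import *
s=manip.sense(); im=manip.read_camera('wrist')
print(s['time'],s['eef_pos'],s['contact_force'],s['ft_torque'],toolx(s))
cv2.imwrite('pics/w5.png',cv2.resize(im[:200,120:400,::-1],None,fx=2,fy=2,interpolation=cv2.INTER_CUBIC))
E
```

```text
8.4333 [0.5486781  0.02060536 0.04724398] [-7.74060119  1.51004183  2.93733477] [ 0.20404797  1.27311358 -0.04217387] (np.float64(-12.185213238376312), [[0.977, -0.211, -0.007], [-0.211, -0.977, 0.0], [-0.007, 0.001, -1.0]])
```

View pics/w5.png

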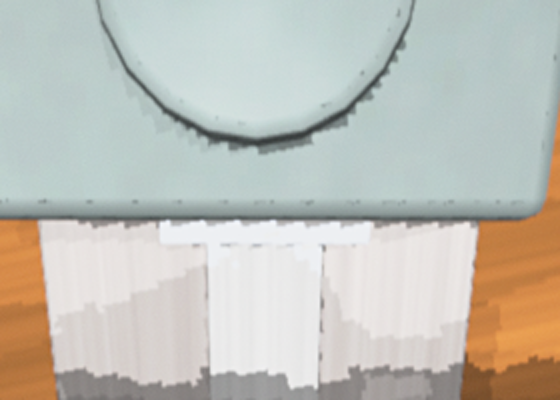

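The stop bar is flush against the caliper face (bar at rows 222–243, face edge at row 218), and the reaction force is about 8 N. I'll ease off, release and withdraw.

>>> move_arm([
  [-0.002, 0, 0],
  [-0.004, 0, 0],
  [-0.004, 0, 0],
  [-0.004, 0, 0],
], spin=[0, 0, 0, 0])

```text
time: 8.82
eef_pos: [0.5487, 0.0208, 0.0474]
ee_rot: [0.0, 0.994, -0.106, -0.0]
contact_force: [-3.1, 0.8, -1.1]
finger_gap: 0.211
gripper_force: 30.0
```

>>> move_arm([
  [0, 0, 0],
  [0, 0, 0],
  [0, 0, 0],
  [0, 0, 0],
  [0, 0, 0],
  [0, 0, 0],
], spin=[0, 0, 0, 0, 0, 0], hand=0.5)

```text
time: 9.32
eef_pos: [0.5495, 0.0209, 0.0477]
ee_rot: [-0.0, 0.994, -0.106, 0.0]
contact_force: [0.7, 0.4, 0.4]
finger_gap: 0.505
gripper_force: 0.0
```

>>> move_arm([
  [0, 0, -0.02],
  [0, 0, -0.05],
  [0, 0, -0.09],
  [0, 0, -0.13],
  [0, 0, -0.17],
  [-0.05, 0, -0.2],
  [-0.05, 0, -0.23],
  [-0.05, 0, -0.23],
  [-0.05, 0, -0.23],
  [-0.05, 0, -0.23],
], spin=[0, 0, 0, 0, 0, 0, 0, 0, 0, 0])

```text
time: 10.15
eef_pos: [0.51, 0.029, 0.2312]
ee_rot: [0.0, 0.994, -0.106, 0.0]
contact_force: [0.4, -0.2, -0.1]
finger_gap: 0.5
gripper_force: 0.0
```

```bash
python3 - <<'E'
from h import *
s=manip.sense(); im=manip.read_camera('wrist')
print(s['time'],s['eef_pos'],s['contact_force'],toolx(s)[0])
import pickle; pickle.dump((s,im),open('w6.pkl','wb'))
cv2.imwrite('pics/w6.png',cv2.resize(im[:260,100:420,::-1],None,fx=2,fy=2,interpolation=cv2.INTER_CUBIC))
E
```

```text
10.15 [0.50997833 0.0290242  0.23119308] [ 0.36613832 -0.22080659 -0.08630338] -12.223438502023312
```

View pics/w6.png

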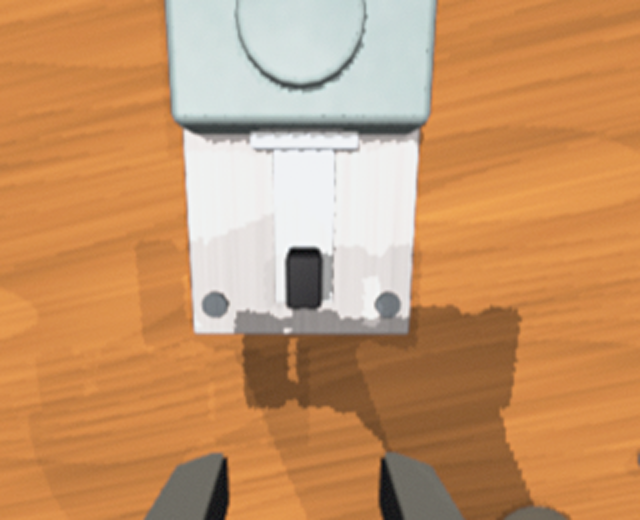

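The stop bar is seated at the caliper face (row ~140), with the blade straight and centred (x≈304 between plate edges 190 and 413). The gripper is clear.

```bash
python3 -c "
from cell import manip
print(manip.sign_off())"
```

```text
the job is handed in; nothing more can be done
None
```

The narrow gauge is in the gap with its stop bar against the caliper's face, lying flat on the plate and released. The broad gauge was never touched, and the job was handed in at about 10 s; no verdict came back.

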